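# Fit the service cover and hold it shut on its gasket

## Task

Set the loose blue service cover squarely over the raised metal frame on top of the white bench instrument, with its red wing still turned crosswise so that it stops part-way down. Then turn the wing clockwise, seen from above, until it lines up with the yellow marks and the stud drops into the slot, and press the cover fully home against the frame. Finish while still holding it pressed down, as the springy gasket would lift it again, and leave the other things on the worktop alone.

Things in the scene. Friction and masses are not known exactly. Their poses are not given: they have to be found in the camera images.
- cover_centre (a point): centre of the loose blue cover: an upside-down tray, 0.2 kg, 118 (x) x 88 (y) x 28 mm tall; 4 mm top plate, 24 mm deep skirt, inside 110 x 80. The point is 14 mm above the skirt's lower edge; x along the long side, z up. It starts standing on the worktop. Two yellow marks on top run along x, either side of the wing. Same after a half turn about z
- wing_grip (a point): on the upright turning axis of the red wing amid the cover, 36 mm above cover_centre. Blade: 42 mm long (point x), 12 thick (y), from 4 to 35 mm above the cover's top, on a steel foot 26 mm across, 4 tall. The cover can be carried by it. Under the plate its stud has a cross bar parallel to the blade, 30 mm long, 6 thick, its underside 4 mm above the skirt's lower edge
- wing (a joint): angle of the wing's x from the cover's x, rad, positive counter-clockwise from above; 0 = in line with the yellow marks. Starts between 0.7 and 1.3; stops at -0.5 and 1.5; friction of about 0.05 N m keeps it where it is left and keeps the cover from swinging when carried
- housing: white bench instrument, fixed, 160 (x) x 130 (y) mm, 50 mm tall up to its grey deck, with the raised frame in the middle of the deck; origin at the centre of its underside, z up, x along its long side (display and keys on its -x face). Inside the frame, 8 mm below its top, is a steel floor with a slot 44 mm long (x) and 12 wide for the cover's cross bar
- frame_top (a point): centre of the frame's top, 76 mm above the worktop. Aluminium frame 104 (x) x 74 (y) mm outside, 26 tall, round-edged; the skirt passes round it with 3 mm each side. Height of cover_centre over this point: +2 mm stopped by the crosswise bar on the floor; -6 mm with the bar in the slot (wing within about 0.2 rad of the frame's x) and the skirt on the gasket; -10 mm fully home
- gasket (a joint): how far the black springy gasket round the foot of the frame is pressed down, m: 0 free (its top 6 mm above the deck), 0.004 when the cover is fully home. It takes about 4 N to start it moving and 9 N in all to press it fully home, of which the cover's weight gives about 2 N
- petri_stack: bystander, to be left alone: a stack of three clear dishes, 67 mm wide, 47 tall; origin under its middle
- timer: bystander, to be left alone: a small white timer, 62x62x18 mm; origin under its middle
- sample_cup: bystander, to be left alone: a white cup with a red lid, 56 mm wide, 65 tall; origin under its middle
- tape_roll: bystander, to be left alone: a roll of yellow tape, 76 mm wide, 18 tall; origin under its middle
- tweezers: bystander, to be left alone: metal tweezers lying flat, 142 mm long; origin under its middle
- marker: bystander, to be left alone: a white marker pen with a blue cap, lying flat, 132 mm long; origin under its middle
Not all that is in view belongs to the job. Of the things that look like the part that bears cover_centre, the larger one is meant.

How it is judged:
By the outcome, as a careful person would: the job done as asked, in the order asked, and still so for the second after the job is handed in, while the arm keeps its last pose, push and grip.
It also fails if it takes over 42 s, if anything falls off the work surface, if the arm or the gripper's body presses on something with over 40 N, if the wrist force passes 120 N, or if a joint passes its speed limit or range.

## Robot

A 6-joint arm with a two-finger parallel gripper is mounted at the origin on a cart in front of the work surface, level with it; the furniture and walls round the work are solid. World frame = base frame: x ahead of the robot, y to its left, z up, the work surface at z = 0. Lengths are in m, angles in rad, forces in N, time in s.
With the tool pointing down it reaches from about 0.35 to 0.975 m from the base axis. Payload 4.9 kg.
Tool frame: the origin (TCP) lies midway between the tips of the shut fingers; the grasp point (between the pads) lies 19 mm behind it; z points along the fingers, y is the line along which they close (so a half turn about z gives the same grasp; the last joint's range is limited). The gripper opens to 85 mm and grips with 20 to 120 N. Pads are 22 mm wide; open, the fingers measure 114 mm over their backs; the gripper's body (76 mm by 85 mm) begins 54 mm behind the grasp point. The pads swing forward as they close: fully open they stand 13 mm farther back than shut.
Start: joints at [1.194, 0.053, 1.613, -0, 1.476, -0.119], TCP at [0.159, 0.604, 0.211] pointing down, gripper open.
Joint ranges: [-3.01, 3.01], [-1.01, 2.22], [0.06, 2.58], [-1.02, 4.17], [0.09, 2.62], [-3.14, 3.14]. Speed limits (rad/s): [2.57, 2.57, 3.14, 3.14, 3.14, 3.14].

## Interface

Orientations are given as a rotation vector (axis times angle).
In Python, from station import ctrl, optics, job gives the robot as it stands.
- The arm moves only by the shell command python3 -m jog 'ROWS' [OPENING] [FORCE]. ROWS is JSON, a list of rows, each a list of 2 entries, a list of its own where there are three numbers: the shift along the tool's x, y, z in m, then the turn, a rotation vector about the tool's x, y, z in rad. A call has 1 to 5 rows; each row is the pose to reach, as a shift and turn from the pose commanded when the call began, along the tool's axes at that moment; what a row does not reach only later rows make up. A row lasts 1/10 s, in which the tool goes at most 50 mm and 8.59 degrees, less where a joint would pass 70% of its speed; a pose out of reach is approached as far as the arm can. A call with a gripper value outside its range is refused whole. OPENING is the opening, from 0 (shut) to 1 (fully open), set as the call begins (- or left out, the last holds). The fingers move at their own pace and stop on an object; FORCE is the grip in N (left out, the last holds). Time passes only in rows, so rows that repeat a pose let the fingers close. It gives the time, the measured TCP pose, the force, the opening and the grip force at its end, in the units of the state.
- ctrl.get_obs(): the state, without advancing time (a new reading comes with each control period).
- optics.get_image(name): name is "scene" or "top" or "wrist"; returns a dict with "image" (420x560x3 uint8, blue, green, red), "fx", "fy", "cx", "cy" (pixels), "rvec" (rotation vector, rad) and "tvec" (3), from world to camera coordinates, as OpenCV has them; the wrist camera has in their place "mount" (4x4, takes a point from camera to tool coordinates, whose origin is the TCP and whose axes are the flange's). Camera axes: x right, y down, z forward; pixel columns grow to the right and rows downward; lengths in m; the calibration is good to about 2 mm. A picture is of the moment at which its call begins: read the wrist's pose just before it. There is no depth.
- job.finish_job(): hands the job in; it is judged then, once.
The state is a dict: "t": time; "q": joint angles; "dq": joint speeds; "effort": joint torques, N m; "tool_pos": TCP position; "tool_rot": TCP orientation; "contact_force": force on the tool from outside, world axes, zero at the start; "wrist_torque": the same for the moment, N m; "opening": finger opening in m; "grip_force": force on a finger pad.
Only numpy, scipy, OpenCV 4.12 (cv2) and the standard library are available. Lean on these libraries where they do the work, as an engineer would, in place of code of your own. Each camera call takes 0.05 s, during which the arm holds its last target. There are 200 camera calls.

## Working session

There is one attempt and no reset: what is moved stays moved. The work goes in short steps, Python scripts to look and compute and a shell command to move; the robot and the scene stay as the last step left them, time stands still between calls to the robot, and variables do not carry over. Pictures are saved under pics/ and viewed, at most 10 in all, crops included, and the job is handed in when it is done.

```bash
mkdir -p pics; ls; python3 - <<'E'
from station import ctrl, optics
import cv2,numpy as np
o=ctrl.get_obs();print({k:np.round(v,4).tolist() for k,v in o.items()})
a=optics.get_image("scene");b=optics.get_image("top")
for n,i in(("scene",a),("top",b)):
    cv2.imwrite(f"pics/{n}0.png",i["image"]);print({k:np.round(v,4).tolist() for k,v in i.items() if k!="image"})
E
```

```text
pics
{'t': 0.0, 'q': [1.194, 0.0534, 1.6143, -0.0, 1.476, -0.119], 'dq': [0.0004, 0.0029, 0.0003, 0.0014, 0.0001, 0.001], 'effort': [0.0001, -39.3669, -37.0181, -0.0001, 0.0067, 0.0], 'tool_pos': [0.1591, 0.6037, 0.21], 'tool_rot': [-0.4037, -3.115, 0.0031], 'contact_force': [-0.182, 0.1912, -0.2898], 'wrist_torque': [0.0479, -0.0027, -0.0003], 'grip_force': 0.0, 'opening': 0.0858}
{'fx': 505.881, 'fy': 505.881, 'cx': 271.8847, 'cy': 204.0227, 'rvec': [2.1035, -1.2203, 0.5116], 'tvec': [-0.33, 0.3559, 1.3841]}
{'fx': 480.3937, 'fy': 480.3937, 'cx': 282.061, 'cy': 210.014, 'rvec': [2.1969, -2.1924, 0.0882], 'tvec': [-0.0806, 0.5513, 1.591]}
```

View pics/scene0.png

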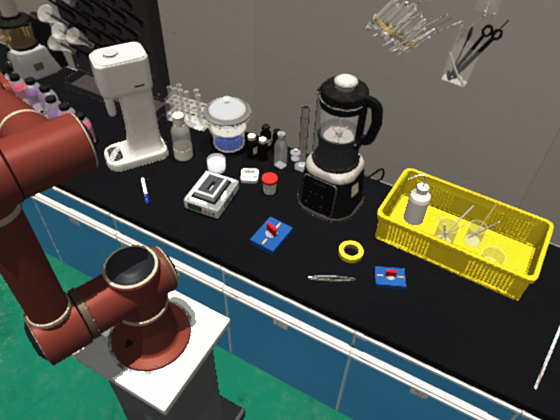

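View pics/top0.png

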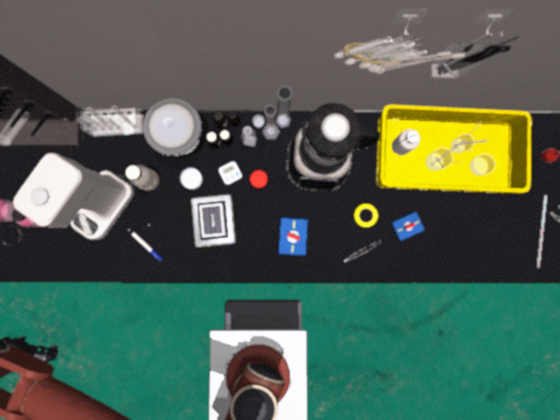

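Two blue covers could be meant: scene (271,234) / top (293,237), which is larger, and scene (390,276) / top (408,226), which is smaller. I choose the first. The housing is at top (213,220). Next is a close crop to check this.

```bash
python3 - <<'E'
import cv2,numpy as np
s=cv2.imread("pics/scene0.png");t=cv2.imread("pics/top0.png")
a=cv2.resize(t[185:265,180:330],None,fx=5,fy=5,interpolation=cv2.INTER_CUBIC)[:, :750]
b=cv2.resize(t[200:255,380:440],None,fx=3,fy=3)
a[:165,-180:]=b
cv2.imwrite("pics/c1.png",a)
E
```

```text
(no output)
```

View pics/c1.png

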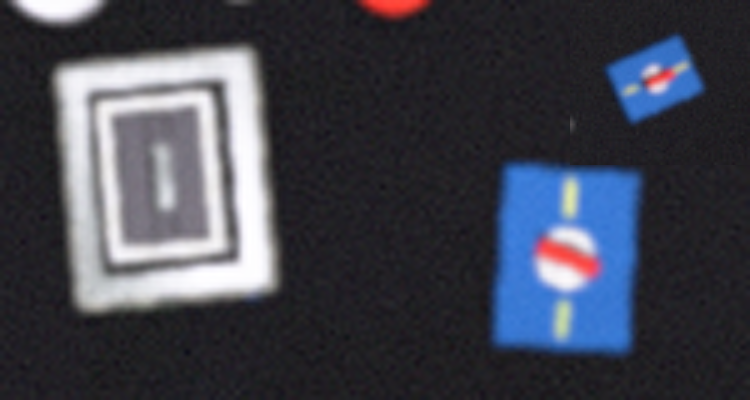

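The crop confirms it: the large cover's corners are at about (505,163), (641,173), (631,353) and (494,346), with the wing crosswise. The frame is at (90,97)–(236,258), and the small cover is clearly the decoy.

```bash
cat > h.py <<'E'
import cv2,numpy as np
from scipy.spatial.transform import Rotation as R
from station import ctrl, optics
def ray(cam,px,obs=None):
    K=np.array([[cam["fx"],0,cam["cx"]],[0,cam["fy"],cam["cy"]],[0,0,1]])
    d=np.linalg.inv(K)@[*px,1]
    if "mount" in cam:
        M=np.array(cam["mount"]);T=np.eye(4);T[:3,:3]=R.from_rotvec(obs["tool_rot"]).as_matrix();T[:3,3]=obs["tool_pos"]
        W=T@M;return W[:3,3],W[:3,:3]@d
    r=R.from_rotvec(cam["rvec"]).as_matrix()
    return -r.T@np.array(cam["tvec"]),r.T@d
def onz(cam,px,z,obs=None):
    o,d=ray(cam,px,obs);return o+d*(z-o[2])/d[2]
def proj(cam,P,obs):
    M=np.array(cam["mount"]);T=np.eye(4);T[:3,:3]=R.from_rotvec(obs["tool_rot"]).as_matrix();T[:3,3]=obs["tool_pos"]
    W=np.linalg.inv(T@M);c=(W[:3,:3]@np.array(P).T).T+W[:3,3]
    return np.c_[c[:,0]/c[:,2]*cam["fx"]+cam["cx"],c[:,1]/c[:,2]*cam["fy"]+cam["cy"]]
def fit(model,pts):
    "2D rigid fit"
    m=np.array(model)@[1,1j];p=np.array(pts)[:,:2]@[1,1j]
    a=np.angle(np.sum((p-p.mean())*np.conj(m-m.mean())));c=p.mean()-m.mean()*np.exp(1j*a)
    return c.real,c.imag,a,abs(p-c-m*np.exp(1j*a))*1000
E
python3 - <<'E'
from h import *
c=optics.get_image("top");o=ctrl.get_obs()
f=lambda L,z:[onz(c,((u+.5)/5-.5+180,(v+.5)/5-.5+185),z) for u,v in L]
# order: image up is +x world ; corners UL,UR,LR,LL -> (+x,+y),(+x,-y),(-x,-y),(-x,+y)
q=lambda a,b:[(a,b),(a,-b),(-a,-b),(-a,b)]
np.set_printoptions(precision=4,suppress=True)
print("cover",fit(q(.059,.044),f([(505,163),(641,173),(631,353),(494,346)],.028)))
print("frame",fit(q(.052,.037),f([(90,97),(212,90),(236,258),(112,264)],.076)))
print("hous",fit(q(.08,.065),f([(55,66),(254,47),(278,291),(76,313)],.05)))
w=f([(538,245),(600,270)],.063);d=w[1]-w[0];print("wing",w,np.arctan2(d[1],d[0]))
w=optics.get_image("wrist");print(np.array(w["mount"]),w["fx"],w["cx"],w["cy"])
print(R.from_rotvec(o["tool_rot"]).as_matrix())
E
```

```text
cover (np.float64(0.46346411684064953), np.float64(-0.11637600115419594), np.float64(-0.058751570732481065), array([2.3666, 1.538 , 1.747 , 2.2072]))
frame (np.float64(0.5148516559914107), np.float64(0.1465725289510887), np.float64(0.11581848740944825), array([6.1723, 0.6744, 6.7805, 1.0097]))
hous (np.float64(0.5148648481690006), np.float64(0.14781541861282477), np.float64(0.1030693342921285), array([1.2054, 0.8018, 1.1202, 1.7711]))
wing [array([ 0.4718, -0.0957,  0.063 ]), array([ 0.4557, -0.136 ,  0.063 ])] -1.9519398595628124
[[ 0.0002 -0.9541 -0.2994  0.0776]
 [ 1.      0.0004 -0.0005 -0.0008]
 [ 0.0006 -0.2994  0.9541 -0.1621]
 [ 0.      0.      0.      1.    ]] 334.0065436345019 283.43783471274014 210.383880971737
[[-0.967   0.2549 -0.0006]
 [ 0.2549  0.967  -0.0015]
 [ 0.0002 -0.0016 -1.    ]]
```

```bash
cat > go.py <<'E'
import sys
from h import *
# target TCP x y z, yaw of tool y -> shift & turn in current tool axes (keeps tool straight down)
x,y,z,p=map(float,sys.argv[1:5]);o=ctrl.get_obs();r=R.from_rotvec(o["tool_rot"])
Y=np.array([np.cos(p),np.sin(p),0]);Z=np.array([0,0,-1.]);T=R.from_matrix(np.c_[np.cross(Y,Z),Y,Z])
print("shift",np.round(r.inv().apply(np.array([x,y,z])-o["tool_pos"]),4),"turn",np.round((r.inv()*T).as_rotvec(),4))
print("t",round(o["t"],2),"pos",np.round(o["tool_pos"],4),"F",np.round(o["contact_force"],1),"q",np.round(o["q"],2))
E
python3 go.py .463 -.116 .19 -.38
python3 -m jog '[[[-0.15,-0.2,0],[0,0,0.53]],[[-0.15,-0.2,0],[0,0,0.53]],[[-0.15,-0.2,0],[0,0,0.53]],[[-0.15,-0.2,0],[0,0,0.53]],[[-0.15,-0.2,0],[0,0,0.53]]]' 1
python3 go.py .463 -.116 .19 -.38
```

```text
shift [-0.4773 -0.6187  0.0211] turn [-1.100e-03  9.000e-04  1.693e+00]
t 0.2 pos [0.1592 0.604  0.2104] F [0.4 0.4 0.4] q [ 1.19  0.05  1.61  0.    1.48 -0.12]
t: 0.7
tool_pos: [0.2536, 0.3709, 0.2109]
tool_rot: [1.206, 2.901, -0.0]
contact_force: [1.0, -0.3, 0.2]
opening: 0.0854
grip_force: 0.0
shift [-0.4929 -0.1948  0.0211] turn [2.0000e-04 2.0000e-04 1.1626e+00]
t 0.7 pos [0.2536 0.3709 0.2109] F [ 1.  -0.3  0.2] q [ 0.81 -0.39  2.   -0.    1.53  0.02]
```

```bash

python3 -m jog '[[[-0.23,-0.09,0],[0,0,0.6]],[[-0.23,-0.09,0],[0,0,0.6]],[[-0.23,-0.09,0],[0,0,0.6]],[[-0.23,-0.09,0],[0,0,0.6]],[[-0.23,-0.09,0],[0,0,0.6]]]' 1 >/dev/null
python3 go.py .463 -.116 .19 -.38
```

```text
shift [-0.2759  0.0623  0.0214] turn [ 1.300e-03 -3.000e-04  5.605e-01]
t 1.2 pos [0.3521 0.1442 0.2113] F [-0.6  0.6 -0.4] q [ 0.19 -0.6   2.14 -0.    1.6   0.01]
```

```bash

python3 -m jog '[[[-0.276,0.062,0.021],[0,0,0.56]],[[-0.276,0.062,0.021],[0,0,0.56]],[[-0.276,0.062,0.021],[0,0,0.56]],[[-0.276,0.062,0.021],[0,0,0.56]],[[-0.276,0.062,0.021],[0,0,0.56]]]' 1 >/dev/null
python3 go.py .463 -.116 .19 -.38
python3 -m jog '[[[-0.033,0.007,0.002],[0,0,0]],[[-0.033,0.007,0.002],[0,0,0]],[[-0.033,0.007,0.002],[0,0,0]]]' 1 >/dev/null
python3 go.py .463 -.116 .19 -.38
python3 - <<'E'
from h import *
o=ctrl.get_obs();w=optics.get_image("wrist");cv2.imwrite("pics/w1.png",cv2.resize(w["image"],(800,600),interpolation=cv2.INTER_CUBIC))
import pickle;pickle.dump((o,w),open("w1.pkl","wb"))
E
```

```text
shift [-0.0238  0.0233  0.0027] turn [ 0.0008 -0.0003  0.0003]
t 1.7 pos [ 0.4502 -0.0853  0.1926] F [ 0.8  0.1 -0.1] q [-0.35 -0.35  2.01  0.    1.49  0.03]
shift [0.0076 0.0175 0.0004] turn [-0.0009 -0.0005  0.0012]
t 2.0 pos [ 0.4439 -0.1166  0.1904] F [-1.3  1.1 -0.3] q [-0.42 -0.35  2.01  0.    1.48 -0.04]
```

View pics/w1.png

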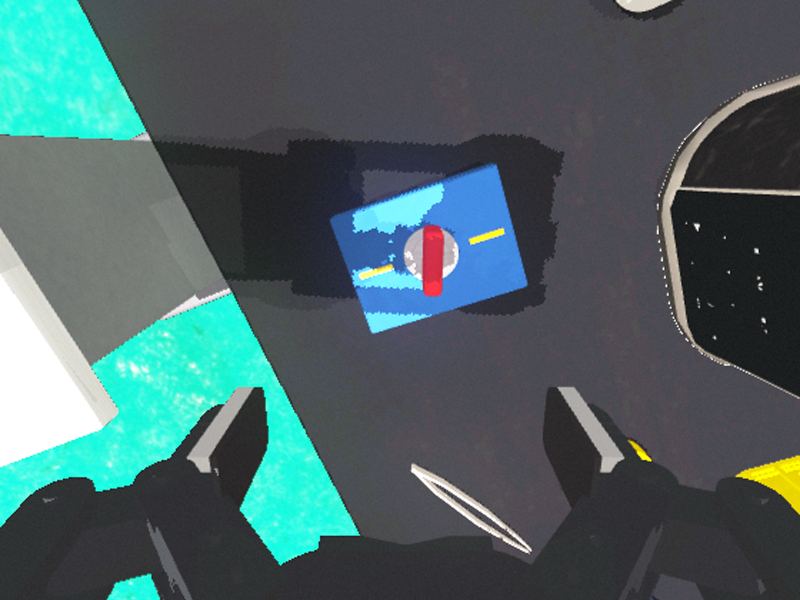

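The wrist view shows the cover's top corners at (331,214), (497,163), (527,286) and (373,333). The blade runs vertically along column ~433, so it already lines up with tool x.

```bash
python3 - <<'E'
from h import *
import pickle;o,w=pickle.load(open("w1.pkl","rb"))
s=.7
np.set_printoptions(precision=4,suppress=True)
C=[onz(w,(u*s,v*s),.028,o) for u,v in [(331,214),(497,163),(527,286),(373,333)]];print(np.array(C))
a,b=.059,.044
for m in ([(-a,b),(a,b),(a,-b),(-a,-b)],):
    print(fit(m,C))
print([onz(w,(u*s,v*s),.063,o) for u,v in [(433,226),(433,283),(433,296)]])
print([onz(w,(u*s,v*s),.032,o) for u,v in [(431,253)]])
E
```

```text
[[ 0.4093 -0.0654  0.028 ]
 [ 0.5238 -0.0754  0.028 ]
 [ 0.5171 -0.1626  0.028 ]
 [ 0.4023 -0.1552  0.028 ]]
(np.float64(0.46314785232931144), np.float64(-0.11465225550654455), np.float64(-0.07608534380535872), array([1.8794, 1.4998, 1.5536, 1.7498]))
[array([ 0.4705, -0.0928,  0.063 ]), array([ 0.4579, -0.1263,  0.063 ]), array([ 0.4549, -0.1343,  0.063 ])]
[array([ 0.4627, -0.1145,  0.032 ])]
```

```bash
python3 go.py .463 -.1145 .11 -.375
python3 -m jog '[[[0.01,0.017,0.08],[0,0,0]],[[0.01,0.017,0.08],[0,0,0]],[[0.01,0.017,0.08],[0,0,0]],[[0.01,0.017,0.08],[0,0,0]]]' 1 >/dev/null
python3 go.py .463 -.1145 .037 -.375
```

```text
shift [0.0082 0.0172 0.0806] turn [-0.0004 -0.0005 -0.0021]
t 2.05 pos [ 0.4441 -0.1158  0.1906] F [ 0.1 -1.  -0. ] q [-0.42 -0.35  2.01  0.    1.48 -0.04]
shift [-0.0024  0.0004  0.0741] turn [-0.0007 -0.0001  0.0001]
t 2.45 pos [ 0.4636 -0.1121  0.1111] F [-0.6  0.7  0.3] q [-0.39 -0.23  2.05  0.    1.32 -0.02]
```

```bash

python3 -m jog '[[[-0.002,0,0.04],[0,0,0]],[[-0.002,0,0.074],[0,0,0]],[[-0.002,0,0.074],[0,0,0]],[[-0.002,0,0.074],[0,0,0]]]' 1
python3 -m jog '[[[0,0,0],[0,0,0]],[[0,0,0],[0,0,0]],[[0,0,0],[0,0,0]],[[0,0,0],[0,0,0]],[[0,0,0],[0,0,0]]]' 0 50
python3 -m jog '[[[0,0,0],[0,0,0]],[[0,0,0],[0,0,0]],[[0,0,0],[0,0,0]]]' 
python3 go.py .463 -.1145 .16 -.375
```

```text
t: 2.85
tool_pos: [0.4641, -0.1154, 0.0389]
tool_rot: [2.596, 1.765, 0.002]
contact_force: [0.1, -0.3, -0.4]
opening: 0.0853
grip_force: 0.0
t: 3.35
tool_pos: [0.4631, -0.1152, 0.037]
tool_rot: [2.598, 1.766, 0.0]
contact_force: [0.1, 0.2, 0.1]
opening: 0.0121
grip_force: 0.1
t: 3.65
tool_pos: [0.4633, -0.1153, 0.0372]
tool_rot: [2.598, 1.766, 0.0]
contact_force: [-0.5, -0.4, 4.2]
opening: 0.0097
grip_force: 49.1
shift [ 0.0006 -0.0005 -0.1228] turn [ 0.0006  0.     -0.002 ]
t 3.65 pos [ 0.4633 -0.1153  0.0372] F [-0.5 -0.4  4.2] q [-0.4  -0.13  2.09 -0.    1.17 -0.02]
```

```bash

python3 -m jog '[[[0,0,-0.02],[0,0,0]],[[0,0,-0.06],[0,0,0]],[[0,0,-0.1],[0,0,0]],[[0,0,-0.15],[0,0,0]],[[0,0,-0.15],[0,0,0]]]' 
python3 go.py .5 .03 .19 -.19

```

```text
t: 4.15
tool_pos: [0.4668, -0.1167, 0.1943]
tool_rot: [2.589, 1.76, 0.011]
contact_force: [0.9, -0.3, -1.3]
opening: 0.0097
grip_force: 49.2
shift [ 0.1486 -0.0231  0.004 ] turn [ 0.0133  0.0015 -0.1869]
t 4.15 pos [ 0.4668 -0.1167  0.1943] F [ 0.9 -0.3 -1.3] q [-0.4  -0.3   1.97  0.    1.47 -0.02]
```

```bash

python3 -m jog '[[[0.04,-0.006,0],[0,0,-0.1]],[[0.08,-0.012,0],[0,0,-0.187]],[[0.12,-0.018,0],[0,0,-0.187]],[[0.148,-0.023,0],[0,0,-0.187]],[[0.148,-0.023,0],[0,0,-0.187]]]' >/dev/null
python3 -m jog '[[[0,0,0],[0,0,0]],[[0,0,0],[0,0,0]],[[0,0,0],[0,0,0]]]'
python3 - <<'E'
from h import *
o=ctrl.get_obs();w=optics.get_image("wrist");cv2.imwrite("pics/w2.png",cv2.resize(w["image"],(800,600),interpolation=cv2.INTER_CUBIC))
import pickle;pickle.dump((o,w),open("w2.pkl","wb"))
E
```

```text
t: 4.95
tool_pos: [0.4957, 0.03, 0.1862]
tool_rot: [-2.423, -1.999, 0.001]
contact_force: [0.6, -0.1, -3.0]
opening: 0.0099
grip_force: 49.2
```

View pics/w2.png

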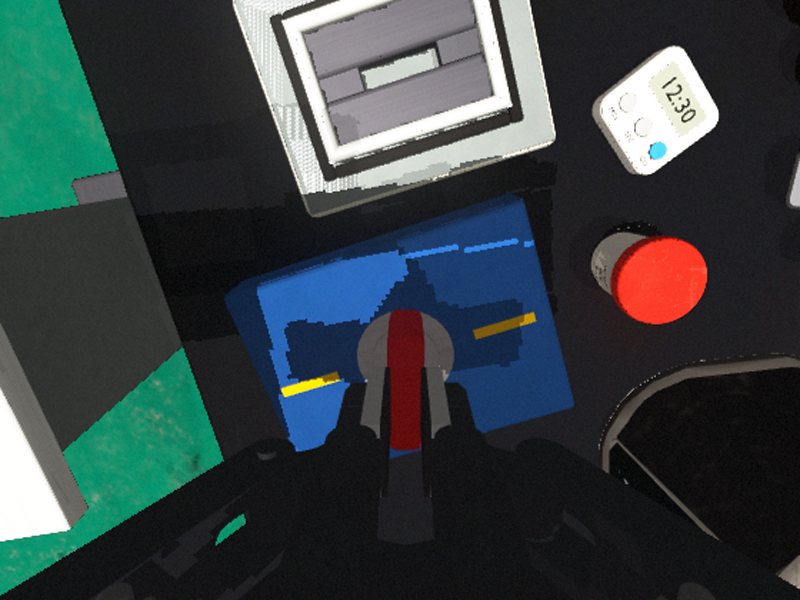

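```bash
python3 - <<'E'
import pickle,cv2,numpy as np
o,w=pickle.load(open("w2.pkl","rb"));i=w["image"]
a=cv2.resize(i[0:155,155:400],None,fx=3.2,fy=3.2,interpolation=cv2.INTER_CUBIC)
b=i[130:325,150:410];b=cv2.resize(np.clip(b.astype(float)*2,0,255).astype('uint8'),None,fx=3,fy=3,interpolation=cv2.INTER_CUBIC)
cv2.imwrite("pics/c2a.png",a);cv2.imwrite("pics/c2b.png",b);print(a.shape,b.shape)
E
```

```text
(496, 784, 3) (585, 780, 3)
```

View pics/c2a.png

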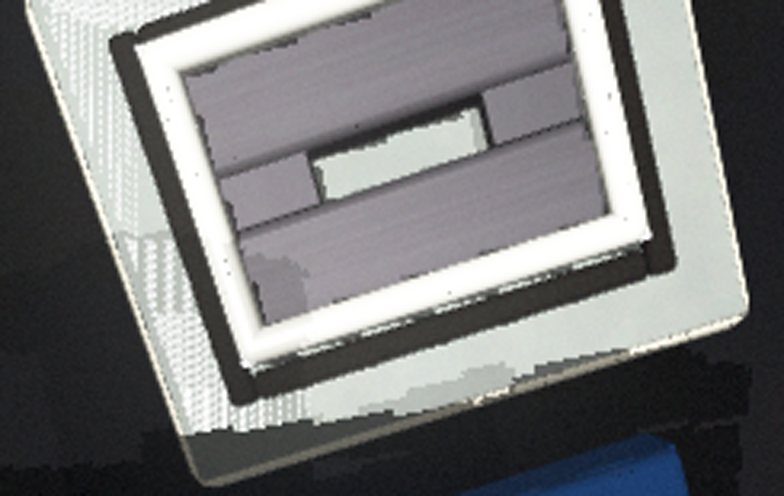

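View pics/c2b.png

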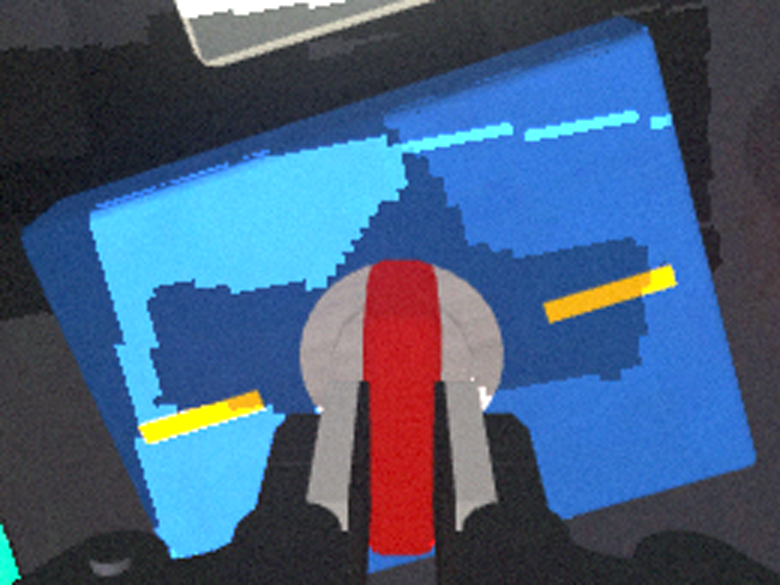

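Crop a shows the frame top outer corners at (135,46), (248,362) and (652,235), the slot centre at about (400,150), and the deck corners at (205,485) and (745,318). Crop b shows the held cover's plate corners at (92,212), (648,28), (755,463) and (172,555).

```bash
python3 - <<'E'
from h import *
import pickle;o,w=pickle.load(open("w2.pkl","rb"))
np.set_printoptions(precision=4,suppress=True)
A=lambda L,z:[onz(w,((u+.5)/3.2-.5+155,(v+.5)/3.2-.5),z,o) for u,v in L]
B=lambda L,z:[onz(w,((u+.5)/3-.5+150,(v+.5)/3-.5+130),z,o) for u,v in L]
a,b=.052,.037
print("frame",fit([(-a,b),(-a,-b),(a,-b)],A([(135,46),(248,362),(652,235)],.076)))
a,b=.022,.006
print("slot",fit([(-a,b),(a,b),(a,-b),(-a,-b)],A([(307,154),(481,94),(492,148),(322,204)],.068)))
a,b=.08,.065
print("deck",fit([(-a,-b),(a,-b)],A([(205,485),(748,318)],.05)))
zt=o["tool_pos"][2]-.037+.028
a,b=.059,.044
print("cover",fit([(-a,b),(a,b),(a,-b),(-a,-b)],B([(92,212),(648,28),(755,463),(172,555)],zt)))
m=np.array(B([(140,433),(262,400),(547,312),(675,275)],zt));print(m.mean(0),np.arctan2(*(m[2:].mean(0)-m[:2].mean(0))[1::-1]))
print(o["tool_pos"],R.from_rotvec(o["tool_rot"]).as_matrix()[:,1])
E
```

```text
frame (np.float64(0.5149426562856175), np.float64(0.14794403310598042), np.float64(0.10660749504964906), array([1.1093, 1.7213, 1.5667]))
slot (np.float64(0.5141775439911009), np.float64(0.14699632721700612), np.float64(0.10306545009817648), array([0.6631, 0.262 , 0.8881, 0.5988]))
deck (np.float64(0.5146099685875484), np.float64(0.1496762508802493), np.float64(0.10030433389761167), array([3.6297, 3.6297]))
cover (np.float64(0.49793341148168063), np.float64(0.03508150265494714), np.float64(0.04977385129329486), array([12.47  ,  8.0582,  2.1473,  8.2656]))
[0.4947 0.03   0.1772] 0.12484910958792837
[0.4957 0.03   0.1862] [ 0.9817 -0.1904 -0.0007]
```

```bash
python3 - <<'E'
from h import *
import pickle;o,w=pickle.load(open("w2.pkl","rb"))
np.set_printoptions(precision=4,suppress=True)
B=lambda L,z:[onz(w,((u+.5)/3-.5+150,(v+.5)/3-.5+130),z,o) for u,v in L]
zt=o["tool_pos"][2]-.037+.028
a,b=.059,.044
P=np.array(B([(92,212),(648,28),(755,463)],zt));print(P,fit([(-a,b),(a,b),(a,-b)],P))
print(np.linalg.norm(np.diff(P,axis=0),axis=1))
E
python3 go.py .5147 .1475 .16 -.21
```

```text
[[ 0.4461  0.0677  0.1772]
 [ 0.5467  0.0809  0.1772]
 [ 0.5572 -0.0048  0.1772]] (np.float64(0.4984709580097924), np.float64(0.03149429093490322), np.float64(0.09496363590571412), array([10.6935,  6.3555,  4.5743]))
[0.1015 0.0864]
shift [ 0.119  -0.0039  0.0264] turn [-0.0004  0.0002  0.0184]
t 5.0 pos [0.4959 0.03   0.1864] F [-0.8  0.2 -1.7] q [-0.09 -0.24  1.93 -0.    1.46  0.1 ]
```

```bash
python3 - <<'E'
from h import *
import pickle;o,w=pickle.load(open("w2.pkl","rb"))
np.set_printoptions(precision=4,suppress=True)
B=lambda L,z:[onz(w,((u+.5)/3-.5+150,(v+.5)/3-.5+130),z,o) for u,v in L]
zt=o["tool_pos"][2]-.037+.028
a,b=.059,.044
P=np.array(B([(22,238),(648,28),(755,463)],zt));print(P,fit([(-a,b),(a,b),(a,-b)],P))
E
```

```text
[[ 0.4324  0.0655  0.1772]
 [ 0.5467  0.0809  0.1772]
 [ 0.5572 -0.0048  0.1772]] (np.float64(0.4944889968839826), np.float64(0.030120921956599395), np.float64(0.1291790933536017), array([2.2094, 0.7706, 1.8213]))
```

```bash

python3 -m jog '[[[0.04,-0.001,0],[0,0,0.02]],[[0.08,-0.003,0.01],[0,0,0.02]],[[0.119,-0.004,0.03],[0,0,0.02]],[[0.119,-0.004,0.045],[0,0,0.02]],[[0.119,-0.004,0.045],[0,0,0.02]]]' >/dev/null
python3 -m jog '[[[0,0,0],[0,0,0]],[[0,0,0],[0,0,0]],[[0,0,0],[0,0,0]]]' >/dev/null
python3 go.py .5156 .1475 .135 -.213
python3 - <<'E'
from h import *
o=ctrl.get_obs();w=optics.get_image("wrist");s=optics.get_image("scene")["image"]
a=cv2.resize(w["image"],(520,390),interpolation=cv2.INTER_AREA)
a=cv2.resize(w["image"][100:330,90:470],None,fx=2.1,fy=2.1,interpolation=cv2.INTER_CUBIC)
cv2.imwrite("pics/w3.png",np.clip(a*1.5,0,255).astype('uint8'))
E
```

```text
shift [-0.0002  0.0002  0.008 ] turn [ 0.0022 -0.0007  0.0014]
t 5.8 pos [0.5154 0.1477 0.143 ] F [-0.5 -1.4 -1.5] q [ 0.14 -0.11  1.89 -0.    1.36  0.35]
```

View pics/w3.png

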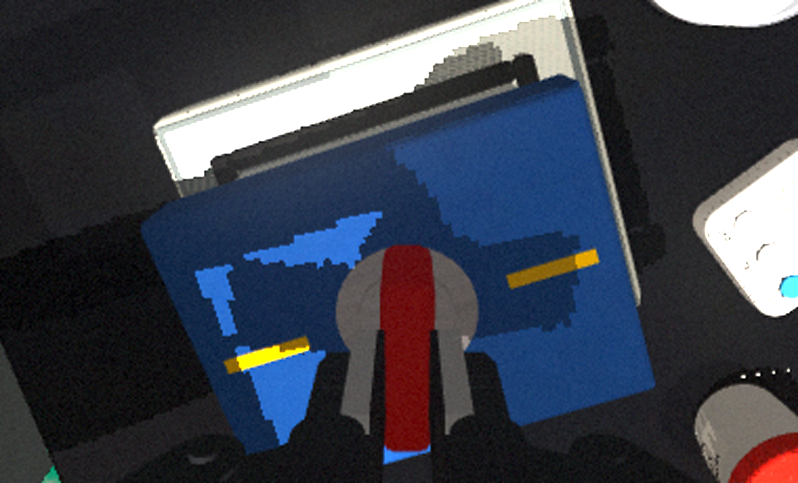

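The cover hovers over the frame with its edges parallel to it, so I'll lower it gently.

```bash

python3 -m jog '[[[0,0,0.012],[0,0,0]],[[0,0,0.022],[0,0,0]],[[0,0,0.028],[0,0,0]],[[0,0,0.032],[0,0,0]],[[0,0,0.032],[0,0,0]]]' 
python3 -m jog '[[[0,0,0.002],[0,0,0]],[[0,0,0.004],[0,0,0]],[[0,0,0.006],[0,0,0]],[[0,0,0.007],[0,0,0]],[[0,0,0.007],[0,0,0]]]' 
python3 go.py .5156 .1475 .101 -.213
```

```text
t: 6.4
tool_pos: [0.5138, 0.1485, 0.1084]
tool_rot: [-2.441, -1.976, 0.003]
contact_force: [-0.5, 0.4, -2.6]
opening: 0.01
grip_force: 49.2
t: 6.9
tool_pos: [0.5145, 0.1485, 0.1026]
tool_rot: [-2.442, -1.976, 0.0]
contact_force: [-0.2, 1.1, -2.5]
opening: 0.0097
grip_force: 49.2
shift [-0.0008  0.0013  0.0016] turn [-0.0002  0.0001  0.003 ]
t 6.9 pos [0.5145 0.1485 0.1026] F [-0.2  1.1 -2.5] q [ 0.14 -0.07  1.92 -0.    1.29  0.35]
```

```bash

python3 -m jog '[[[0,0.0005,0.001],[0,0,0]],[[0,0.001,0.002],[0,0,0]],[[0,0.001,0.003],[0,0,0]],[[0,0.001,0.003],[0,0,0]]]' 
python3 go.py .5156 .1475 .101 -.213
```

```text
t: 7.3
tool_pos: [0.5163, 0.1484, 0.101]
tool_rot: [2.441, 1.976, 0.002]
contact_force: [-1.4, -0.4, 5.4]
opening: 0.0099
grip_force: 50.0
shift [-0.001  -0.0005 -0.    ] turn [ 0.0015 -0.0005  0.003 ]
t 7.3 pos [0.5163 0.1484 0.101 ] F [-1.4 -0.4  5.4] q [ 0.14 -0.06  1.92 -0.    1.28  0.35]
```

```bash

python3 -m jog '[[[0,0,0],[0,0,0.1]],[[0,0,0],[0,0,0.23]],[[0,0,0],[0,0,0.36]],[[0,0,0],[0,0,0.49]],[[0,0,0],[0,0,0.6]]]' 
python3 go.py .5156 .1475 .101 -1.467
```

```text
t: 7.8
tool_pos: [0.5163, 0.1484, 0.1006]
tool_rot: [2.919, 1.159, 0.003]
contact_force: [0.2, -0.7, 2.9]
opening: 0.01
grip_force: 49.7
shift [-0.0011  0.0002 -0.0004] turn [ 0.0007 -0.0017  0.6524]
t 7.8 pos [0.5163 0.1484 0.1006] F [ 0.2 -0.7  2.9] q [ 0.14 -0.06  1.92 -0.    1.28  0.96]
```

```bash

python3 -m jog '[[[0,0,0],[0,0,0.13]],[[0,0,0],[0,0,0.26]],[[0,0,0],[0,0,0.39]],[[0,0,0],[0,0,0.52]],[[0,0,0],[0,0,0.6]]]' 
python3 -m jog '[[[0,0,0],[0,0,0.05]],[[0,0,0],[0,0,0.05]],[[0,0,0],[0,0,0.05]]]' 
python3 go.py .5156 .1475 .101 -1.467
```

```text
t: 8.3
tool_pos: [0.5156, 0.1484, 0.0993]
tool_rot: [-3.132, -0.246, -0.0]
contact_force: [-0.1, 0.4, -1.7]
opening: 0.0101
grip_force: 49.3
t: 8.6
tool_pos: [0.5153, 0.1483, 0.0992]
tool_rot: [3.137, 0.176, -0.001]
contact_force: [0.3, 0.5, -2.2]
opening: 0.0099
grip_force: 49.2
shift [ 0.0003  0.0008 -0.0018] turn [0.     0.0007 0.008 ]
t 8.6 pos [0.5153 0.1483 0.0992] F [ 0.3  0.5 -2.2] q [ 0.14 -0.06  1.92 -0.    1.28  1.6 ]
```

Contact vanished, so the bar is over the slot. Next I press down.

```bash

python3 -m jog '[[[0,0,0.003],[0,0,0.008]],[[0,0,0.005],[0,0,0.008]],[[0,0,0.007],[0,0,0.008]],[[0,0,0.007],[0,0,0.008]],[[0,0,0.007],[0,0,0.008]]]' - 100
python3 -m jog '[[[0,0,0.001],[0,0,0]],[[0,0,0.002],[0,0,0]],[[0,0,0.003],[0,0,0]],[[0,0,0.004],[0,0,0]],[[0,0,0.004],[0,0,0]]]' 
python3 go.py .5156 .1475 .089 -1.467
```

```text
t: 9.1
tool_pos: [0.5156, 0.1485, 0.0931]
tool_rot: [-3.137, -0.162, 0.0]
contact_force: [-1.1, 1.1, 2.3]
opening: 0.0074
grip_force: 98.6
t: 9.6
tool_pos: [0.5158, 0.1485, 0.0895]
tool_rot: [-3.137, -0.161, -0.0]
contact_force: [-3.7, 0.5, 6.4]
opening: 0.0073
grip_force: 99.3
shift [-0.0003  0.001   0.0005] turn [-0.0002 -0.0002 -0.001 ]
t 9.6 pos [0.5158 0.1485 0.0895] F [-3.7  0.5  6.4] q [ 0.14 -0.05  1.93  0.    1.27  1.61]
```

```bash

python3 -m jog '[[[0,0,0.001],[0,0,0]],[[0,0,0.002],[0,0,0]],[[0,0,0.003],[0,0,0]],[[0,0,0.003],[0,0,0]],[[0,0,0.003],[0,0,0]]]' 
python3 - <<'E'
from h import *
import pickle
o=ctrl.get_obs();w=optics.get_image("wrist");pickle.dump((o,w),open("w4.pkl","wb"))
a=cv2.resize(w["image"][80:330,90:470],None,fx=2.1,fy=2.1,interpolation=cv2.INTER_CUBIC)
cv2.imwrite("pics/w4.png",np.clip(a*1.5,0,255).astype('uint8'))
E
```

```text
t: 10.1
tool_pos: [0.516, 0.1485, 0.0893]
tool_rot: [3.137, 0.162, -0.0]
contact_force: [-11.0, 0.1, 19.7]
opening: 0.0077
grip_force: 101.1
```

View pics/w4.png

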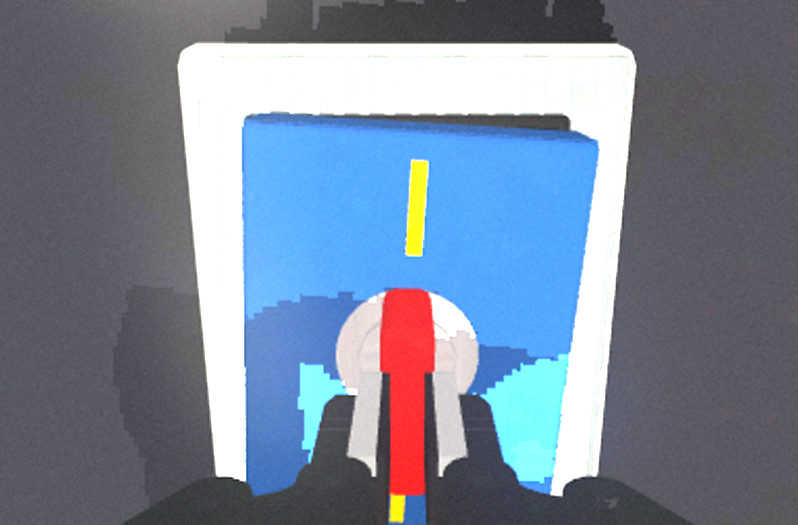

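The picture shows the cover pressed down but dragged a few degrees clockwise: its top edge runs (245,118)→(598,142), while the deck edge stays level. I'll measure that and square it up.

```bash
python3 - <<'E'
from h import *
import pickle;o,w=pickle.load(open("w4.pkl","rb"))
np.set_printoptions(precision=4,suppress=True)
B=lambda L,z:np.array([onz(w,((u+.5)/2.1-.5+90,(v+.5)/2.1-.5+80),z,o) for u,v in L])
ang=lambda a,b:np.arctan2(*(b-a)[1::-1])
z=o["tool_pos"][2]-.009
P=B([(245,118),(598,142),(245,480),(570,400)],z);print(P, "edge",ang(P[1],P[0])-np.pi/2,"left",ang(P[2],P[0]))
M=B([(418,160),(414,256),(398,500)],z);print(M,"mark",ang(M[1],M[0]),ang(M[2],M[0]))
D=B([(180,46),(635,46)],.05);print("deck",ang(D[1],D[0])-np.pi/2)
E
```

```text
[[0.5725 0.1927 0.0803]
 [0.5756 0.1078 0.0803]
 [0.4723 0.1893 0.0803]
 [0.5065 0.1025 0.0803]] edge 0.03639752431297927 left 0.0337431407774376
[[0.5669 0.1505 0.0803]
 [0.5426 0.1489 0.0803]
 [0.4702 0.1458 0.0803]] mark 0.06631592586471781 0.04915087999878936
deck 0.10324186837647509
```

```bash

python3 -m jog '[[[0,0,-0.003],[0,0,0.03]],[[0,0,-0.003],[0,0,0.065]],[[0,0,-0.003],[0,0,0.065]],[[0,0,-0.008],[0,0,0.065]],[[0,0,-0.011],[0,0,0.065]]]' 
python3 -m jog '[[[0,0,0],[0,0,0]],[[0,0,0],[0,0,-0.03]],[[0,0,0],[0,0,-0.065]],[[0,0,0],[0,0,-0.065]],[[0,0,0],[0,0,-0.065]]]' 
python3 go.py .5156 .1480 .089 -1.467
python3 - <<'E'
from h import *
import pickle
o=ctrl.get_obs();w=optics.get_image("wrist");pickle.dump((o,w),open("w5.pkl","wb"))
# yaw of the cover from yellow far mark and blue outline, same code for both pictures
for n in("w4","w5"):
    o,w=pickle.load(open(n+".pkl","rb"));z=o["tool_pos"][2]-.009
    h=cv2.cvtColor(w["image"],cv2.COLOR_BGR2HSV)
    y=cv2.inRange(h,(22,150,90),(36,255,255));y[215:]=0;y[:,:200]=0;y[:,360:]=0
    v,u=np.nonzero(y);p=np.array([onz(w,q,z,o)[:2] for q in zip(u,v)])
    d=np.linalg.svd(p-p.mean(0))[2][0] if len(p)<4000 else 0
    b=cv2.inRange(h,(100,120,30),(120,255,255));
    e=[(u,np.nonzero(b[90:200,u])[0][0]+90) for u in range(225,355,5) if b[90:200,u].any()]
    E=np.array([onz(w,q,z,o)[:2] for q in e]);s=np.polyfit(E[:,1],E[:,0],1)
    print(n,len(p),"mark ctr",p.mean(0),"mark yaw",np.arctan(d[1]/d[0]),"edge yaw",-np.arctan(s[0]),"edge at",np.polyval(s,.148))
E
```

```text
t: 10.65
tool_pos: [0.5156, 0.1482, 0.0965]
tool_rot: [3.141, 0.059, 0.001]
contact_force: [1.5, 1.1, -2.4]
opening: 0.0076
grip_force: 98.1
t: 11.15
tool_pos: [0.5153, 0.1481, 0.0962]
tool_rot: [3.137, 0.161, -0.001]
contact_force: [0.2, 0.2, -1.9]
opening: 0.0075
grip_force: 98.2
shift [0.0003 0.0002 0.0072] turn [ 0.0003  0.0007 -0.0012]
t 11.15 pos [0.5153 0.1481 0.0962] F [ 0.2  0.2 -1.9] q [ 0.14 -0.06  1.92 -0.    1.28  1.61]
w4 326 mark ctr [0.55518077 0.14961066] mark yaw 0.04425145134058544 edge yaw 0.04636577815638495 edge at 0.5758422540027184
w5 326 mark ctr [0.55473149 0.15194481] mark yaw 0.11500905112207875 edge yaw 0.11319609311908475 edge at 0.5757978996271592
```

Now square (cover yaw 0.114 against frame 0.104) and the wing is in line, so I press home.

```bash

python3 -m jog '[[[0,0,0.002],[0,0,0]],[[0,0,0.004],[0,0,0]],[[0,0,0.006],[0,0,0]],[[0,0,0.008],[0,0,0]],[[0,0,0.0085],[0,0,0]]]' 
python3 -m jog '[[[0,0,0.001],[0,0,0]],[[0,0,0.002],[0,0,0]],[[0,0,0.002],[0,0,0]],[[0,0,0.002],[0,0,0]]]' 
python3 go.py .5156 .1480 .089 -1.467
```

```text
t: 11.7
tool_pos: [0.5159, 0.1484, 0.0894]
tool_rot: [-3.137, -0.162, -0.001]
contact_force: [-4.0, -0.3, 8.2]
opening: 0.0073
grip_force: 99.6
t: 12.1
tool_pos: [0.516, 0.1485, 0.0893]
tool_rot: [3.137, 0.162, 0.0]
contact_force: [-9.3, -1.6, 15.3]
opening: 0.0076
grip_force: 100.6
shift [-0.0005  0.0005  0.0003] turn [ 0.0001 -0.0001 -0.0008]
t 12.1 pos [0.516  0.1485 0.0893] F [-9.3 -1.6 15.3] q [ 0.14 -0.05  1.93 -0.    1.26  1.61]
```

```bash

python3 -m jog '[[[-0.0005,0,0],[0,0,0]],[[-0.001,0,0],[0,0,0]],[[-0.001,0,0.0005],[0,0,0]],[[-0.001,0,0.0005],[0,0,0]]]' 
python3 -m jog '[[[0,0,0],[0,0,0]],[[0,0,0],[0,0,0]],[[0,0,0],[0,0,0]]]' 
python3 - <<'E'
from h import *
w=optics.get_image("wrist");s=optics.get_image("scene")
a=cv2.resize(w["image"][80:330,90:470],(570,375),interpolation=cv2.INTER_CUBIC)
b=cv2.resize(s["image"][150:240,170:300],(570,220)[:1]+(225,),interpolation=cv2.INTER_CUBIC)
cv2.imwrite("pics/w6.png",np.vstack([np.clip(a*1.3,0,255).astype('uint8'),b]))
E
```

```text
t: 12.5
tool_pos: [0.516, 0.1485, 0.0893]
tool_rot: [-3.137, -0.162, -0.004]
contact_force: [-6.2, -0.8, 14.4]
opening: 0.008
grip_force: 100.6
t: 12.8
tool_pos: [0.516, 0.1485, 0.0893]
tool_rot: [-3.137, -0.162, -0.004]
contact_force: [-5.7, -0.5, 15.2]
opening: 0.0075
grip_force: 100.6
```

View pics/w6.png

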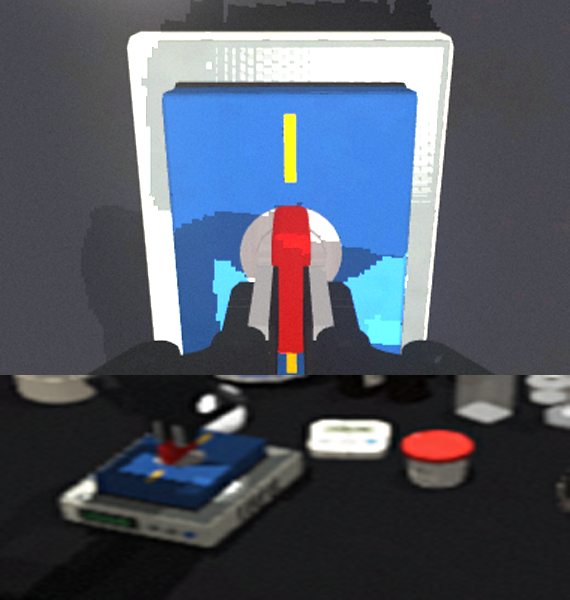

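The cover sits square with its top edge level at rows 92–94, and the wing and both yellow marks line up on column ~290. It is held down with 15 N against a hard stop at the fully-home height, and the bystanders in view have not moved.

```bash
python3 -c "
from station import job
print(job.finish_job())"
```

```text
the job is handed in; nothing more can be done
None
```

The job is handed in: the cover sits square on the frame with its wing turned in line with the yellow marks, held fully home with about 15 N; turning first dragged it about 4° clockwise, so I eased it up, squared it and pressed again.

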